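# Hang the bench meter on its keyhole stud

### The job

Lift the meter out of its bench cradle and hang it on the upright stand: slip the keyhole in its hanger plate over the headed stud, press it in gently against the spring pads and slide it down until it is fully home behind the head, then let go. Never force it hard against the stand, and leave the glassware, bottles and pot beside it where they stand.

Things in the scene. Friction and masses are not known exactly. Their poses are not given: they have to be found in the camera images.
- meter: Loose meter: white box (32 deep x 76 wide x 60 mm high, dark display) on the lower front of an upright aluminium hanger plate (80 wide, 5 mm thick). 160 mm tall in all, 0.2 to 0.4 kg. Origin: middle of the plate's back face, at the underside. x points out of the display side, square to the plate; y along its width; z up. Starts upright in the cradle.
- meter_tab (a point): Centre of the grip tab, the top 42 mm of the plate: 50 mm wide (y), 10 mm thick (x), aluminium. This point is 21 mm below its top, 139 mm above the meter's underside, 5 mm in front of the plate's back face; axes as the meter. Grip it from above, jaws closing along x.
- meter_hole (a point): Centre of the keyhole's round part, on the plate's back face, 79 mm above the meter's underside, 60 mm below meter_tab; axes as the meter. The hole goes through the 5 mm plate and is 16 mm across; the stud's head (13 mm) passes with 1.5 mm to spare all round. From it a slot 9 mm wide runs straight up the plate.
- meter_slot_end (a point): On the plate's back face, 16 mm above meter_hole: the point where the stud's axis lies when the stud touches the closed upper end of the slot, that is when the meter has slid 16 mm down and is fully home.
- stand: Stand fixed to the table: an upright grey panel (130 wide, 14 thick, top edge 152 mm above the table) on a dark foot 12 mm high. Origin: on the table below the panel's front face; x points out of that face, away from the robot (within some 20 degrees); z up. A plate resting on the stud's head has its back 12 mm from the panel. The hung meter's underside is 45 mm above the table.
- groove_mark (a point): A small brass pin mark on the panel's front face, 8 mm across, 126 mm above the table; axes as the stand. 14 mm above it runs a level groove with a metal slide carrying the headed stud, clamped 6 to 34 mm from the mark towards +y: where is not measured, look or feel for it. The stud points out along x: shank 6 mm across, 8 mm long, then a flat head 13 mm across, 4 mm thick, 1 mm chamfer.
- pads (a joint): Two black spring pads (12 mm across) on the slide, 23 mm to each side of the stud, 5 mm proud. Value: how far pushed in, 0 to 4.5 mm; they push back with 3 N to 5 N and so press a hung plate outward on the head's back. Their friction (a few N) may keep the meter from dropping home by itself: with the plate's back pressed to within 3 mm of the panel, push it down until it stops.
- cradle: Fixed low grey plastic cradle, 85 x 125 mm: a floor 8 mm above the table, a rim up to 22 mm above the table, loose round the meter's foot by about 3 mm. Origin: on the table below the middle of the meter's back face; axes as the meter standing in it.
- beaker_rim (a point): Small glass beaker on the table, 54 mm across, 60 mm high, between cradle and stand; centre of its mouth. Leave it.
- reagent: Amber bottle, 64 mm across, 130 mm high, on the table beyond the work; origin under its centre. Leave it.
- jar: White jar, 60 mm across, 75 mm high, on the table beyond the work; origin under its centre. Leave it.
- dish: Shallow glass dish, 70 mm across, 16 mm high, on the table between cradle and stand; origin under its centre. Leave it.
- pot: White pot with a handle, 80 mm across, 90 mm high, on the table beyond the work; origin under its centre. Leave it.
Things that resemble listed ones, but are neither listed nor needed, are in the scene too. What is shaped like the meter but purple or red is not meant.

How it is judged:
By the outcome, as a careful person would: the job done as asked, in the order asked, and still so for the second after the job is handed in, with the robot touching nothing.
It also fails if it takes over 64 s, if anything falls off the work surface, if the arm or the gripper's body presses on something with over 40 N, if the wrist force passes 120 N, or if a joint passes its speed limit or range.

### The arm

A 7-joint arm with a two-finger parallel gripper is mounted at the origin on the work surface. World frame = base frame: x ahead of the robot, y to its left, z up, the work surface at z = 0. Lengths are in m, angles in rad, forces in N, time in s.
With the tool pointing down it reaches from about 0.4 to 0.85 m from the base axis. Payload 4.5 kg.
Tool frame: the origin (TCP) lies between the finger pads; the fingertips stand 19 mm ahead of it and the grasp point (between the pads) is the TCP (r.tips_ahead is the distance from the TCP to the fingertips, in m); z points along the fingers, y is the line along which they close (so a half turn about z gives the same grasp; the last joint's range is limited). The gripper opens to 88 mm and grips with 3 to 60 N. Pads are 18 mm wide; open, the fingers measure 123 mm over their backs; the gripper's body (75 mm by 187 mm) begins 45 mm behind the grasp point.
Start: joints at [-1.103, 0.689, -0.195, 1.565, 0.157, 0.902, -0.215], TCP at [0.263, 0.567, 0.258] pointing down, gripper open.
Joint ranges: [-3.01, 3.01], [-0.46, 2.08], [-1.47, 1.51], [0.13, 2.56], [-1, 4.14], [0.04, 2.09], [-2.66, 2.66]. Speed limits (rad/s): [2.57, 2.57, 3.14, 3.14, 3.14, 3.14, 3.14].

### API

Orientations are given as a unit quaternion [x, y, z, w].
In Python, from plant import r, cams, models gives the robot as it stands. The module is installed in compiled form; this text tells all that it offers.
- The arm moves only by the tool jog_arm, never from a script. Its arguments are lists of equal length, an entry for each row: "turn": the turn, a rotation vector about the tool's x, y, z in rad, a list of three; "translation": the shift along the tool's x, y, z in m, a list of three; "grip": the closure, from 0 (fully open) to 1 (shut). In form: {"turn": [[ax, ay, az], ...], "translation": [[tx, ty, tz], ...], "grip": [grip, ...]}. A call has 1 to 20 rows; each row is the pose to reach, as a shift and turn from the pose commanded when the call began, along the tool's axes at that moment; what a row does not reach only later rows make up. A row lasts 1/8 s, in which the tool goes at most 62.5 mm and 10.7 degrees, less where a joint would pass 70% of its speed; a pose out of reach is approached as far as the arm can. A call with a gripper value outside its range is refused whole. The fingers move at their own pace and stop on an object; "force" is the grip in N (left out, the last holds). Time passes only in rows, so rows that repeat a pose let the fingers close. It gives the time, the measured TCP pose, the force, the opening and the grip force at its end, in the units of the state.
- r.get_state(): the state, without advancing time (a new reading comes with each control period).
- cams.snapshot(name): name is "scene" or "top"; returns the picture (420x560x3 uint8, red, green, blue); there is no depth.
- cams.camera_params(name): a dict with "fx", "fy", "cx", "cy" (pixels), "eye" and "orientation" of the camera in the world. Camera axes: x right, y up, looking along -z (the intrinsics and any distortion apply to the point x, -y, -z); pixel columns grow to the right and rows downward; lengths in m; the calibration is good to about 2 mm. A picture is of the moment at which its call begins. camera_params takes no time and is no camera call.
- r.finish_job(): hands the job in; it is judged then, once.
Trained networks look in the newest picture that a camera, given by its name, has taken for a name from the list of things; names that differ only in an ending like _2 or _b are one class to them, and where a whole thing is asked for, a point or a joint stands for the part that bears it (a point fixed in the world has none). Each returns a list of dicts, best first, with "p" (0 to 1); they miss things now and then, are a little off and sometimes report something else, mostly with a low value. They report only what shows in the picture. A call takes as long as a camera call. They do not tell look-alikes from the thing itself.
- models.find_in(camera, name): "position" ([x, y, z] in m, in world coordinates, good to about 4 mm: the middle of the surface that is visible of it).
- models.masks_of(camera, name): "pixels" (420x560 bool, what is visible of it).
- models.place_of(camera, name): "position" ([x, y, z] in m, in world coordinates, good to about 4 mm: a listed point, or the origin of a listed thing).
The state is a dict: "clock": time; "q": joint angles; "qd": joint speeds; "joint_torque": joint torques, N m; "tool_pos": TCP position; "eef_rot": TCP orientation; "contact_force": force on the tool from outside, world axes, zero at the start; "moment": the same for the moment, N m; "opening": opening from 0.0 (shut) to 1.0 (fully open); "finger_force": force on a finger pad.
Only numpy, scipy, OpenCV 4.12 (cv2) and the standard library are available. Lean on these libraries where they do the work, as an engineer would, in place of code of your own. Each camera call takes 0.05 s, during which the arm holds its last target. There are 200 camera calls.

## Working session

There is one attempt and no reset: what is moved stays moved. The work goes in short steps, Python scripts to look and compute and a tool call to move; the robot and the scene stay as the last step left them, time stands still between calls to the robot, and variables do not carry over. Pictures are saved under pics/ and viewed, at most 10 in all, crops included, and the job is handed in when it is done.

Besides the shell and the picture viewer there is one more tool, called after "Request:" in YAML: its name, and indented under it one key for each argument. jog_arm: Moves the arm, as the interface text tells. Its arguments: {"type":"object","properties":{"turn":{"type":"array"},"translation":{"type":"array"},"grip":{"type":"array"},"force":{"type":"number"}},"required":["turn","translation","grip"]}

```bash
mkdir -p pics
cat > h.py <<'E'
import numpy as np, cv2
from plant import r,cams,models
from scipy.spatial.transform import Rotation as R
def P(c):
    p=cams.camera_params(c); return p
def save(c,n):
    im=cams.snapshot(c); cv2.imwrite('pics/'+n,cv2.cvtColor(im,cv2.COLOR_RGB2BGR)); return im
def proj(c,X):
    p=P(c); o=np.array(p['orientation']); M=R.from_quat(o).as_matrix() if o.size==4 else o.reshape(3,3)
    v=(np.atleast_2d(X)-p['eye'])@M
    return np.c_[p['fx']*v[:,0]/-v[:,2]+p['cx'], p['fy']*-v[:,1]/-v[:,2]+p['cy']]
E
python3 - <<'E'
from h import *
a=save('scene','s0.png');b=save('top','t0.png')
cv2.imwrite('pics/both0.png',cv2.cvtColor(np.hstack([a,b]),cv2.COLOR_RGB2BGR)) 
print(P('scene'),P('top'))
for c in('scene','top'):
  for n in('meter','meter_tab','meter_hole','stand','groove_mark','cradle','beaker_rim','reagent','jar','dish','pot','pads'):
    print(c,n,[(np.round(d['position'],3).tolist(),round(d['p'],2),proj(c,d['position']).round().tolist()[0]) for d in models.place_of(c,n)[:4]] if n!='pads' else [np.round(d['position'],3).tolist() for d in models.find_in(c,n)[:4]])
print(r.get_state())
E
```

```text
{'fx': 384.87342008088126, 'fy': 384.87342008088126, 'cx': 273.5059850272449, 'cy': 208.98964800197152, 'eye': array([0.80827151, 0.42608375, 0.72854878]), 'orientation': array([0.08932616, 0.3002196 , 0.91514482, 0.25376955])} {'fx': 519.152544160053, 'fy': 519.152544160053, 'cx': 273.63599377034615, 'cy': 213.88383224228573, 'eye': array([ 0.3695477 , -0.00562591,  1.33173722]), 'orientation': array([ 0.06267228, -0.04923547, -0.70229678,  0.70740886])}
scene meter [([0.49, 0.175, 0.012], 0.84, [338.0, 268.0]), ([0.379, 0.187, -0.002], 0.8, [381.0, 252.0]), ([0.367, 0.292, -0.001], 0.68, [419.0, 286.0])]
scene meter_tab [([0.369, 0.182, 0.139], 0.97, [400.0, 210.0]), ([0.367, 0.298, 0.14], 0.77, [447.0, 255.0]), ([0.501, 0.169, 0.151], 0.59, [342.0, 231.0])]
scene meter_hole [([0.493, 0.174, 0.09], 0.92, [342.0, 249.0]), ([0.379, 0.185, 0.08], 0.8, [390.0, 230.0]), ([0.37, 0.292, 0.076], 0.8, [431.0, 270.0])]
scene stand [([0.519, -0.215, -0.002], 0.65, [238.0, 160.0])]
scene groove_mark [([0.518, -0.238, 0.128], 0.9, [230.0, 116.0]), ([0.5, 0.168, 0.15], 0.73, [342.0, 231.0])]
sce
[... 1689 characters left out ...]
,  0.68906348, -0.19459834,  1.56528576,  0.1572518 ,
        0.90251869, -0.21509422]), 'qd': array([ 2.06288491e-05, -5.56070101e-04, -3.44050918e-04, -8.58136373e-04,
       -3.58357661e-04,  6.61934209e-04, -4.50508618e-04]), 'joint_torque': array([-2.11855522e-04, -5.27488482e+01, -1.26684833e+00, -1.53742343e+01,
       -5.18912869e-02, -6.66831093e-04,  3.68997155e-05]), 'tool_pos': array([0.26267143, 0.56714958, 0.25776928]), 'eef_rot': array([ 2.15198566e-01,  9.76570312e-01,  5.34588742e-05, -1.07119973e-05]), 'contact_force': array([-0.79514139,  0.36859574, -0.00759917]), 'moment': array([ 0.05394471, -0.0185489 , -0.02196823]), 'finger_force': 0.0, 'opening': 0.9998878138298003}
```

View pics/s0.png

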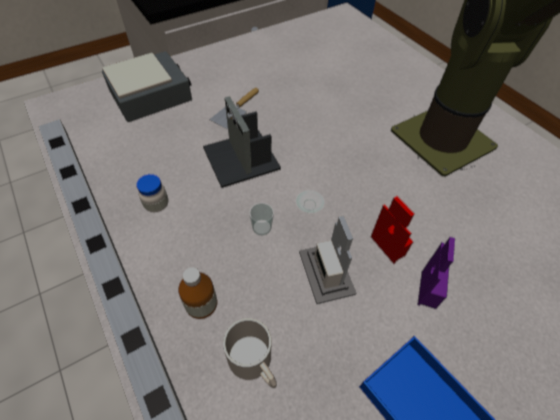

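View pics/t0.png

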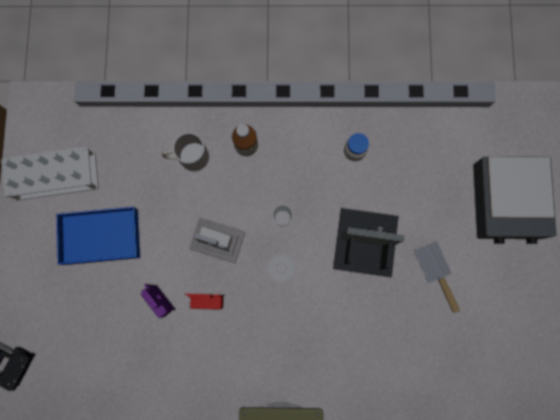

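The top-left picture (scene) shows the white meter in its grey cradle at about (338,250), with red (395,230) and purple (437,272) look-alikes. The stand is at (243,145). In the top view the meter is at (214,242) and the stand at (370,238). The white one in the cradle fits the description; I'll confirm it in an enlarged crop.

Run:
```python
from h import *
s=cv2.imread('pics/s0.png');t=cv2.imread('pics/t0.png')
c=lambda im,x,y,w,h:cv2.resize(im[y:y+h,x:x+w],(400,300),interpolation=cv2.INTER_CUBIC)
cv2.imwrite('pics/c0.png',np.vstack([np.hstack([c(s,284,210,100,75+20)if 0 else c(s,280,214,120,90),c(t,174,213,80,60)]),np.hstack([c(s,190,95,120,90),c(t,326,206,80,60)])]))
```

```text
(no output)
```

View pics/c0.png

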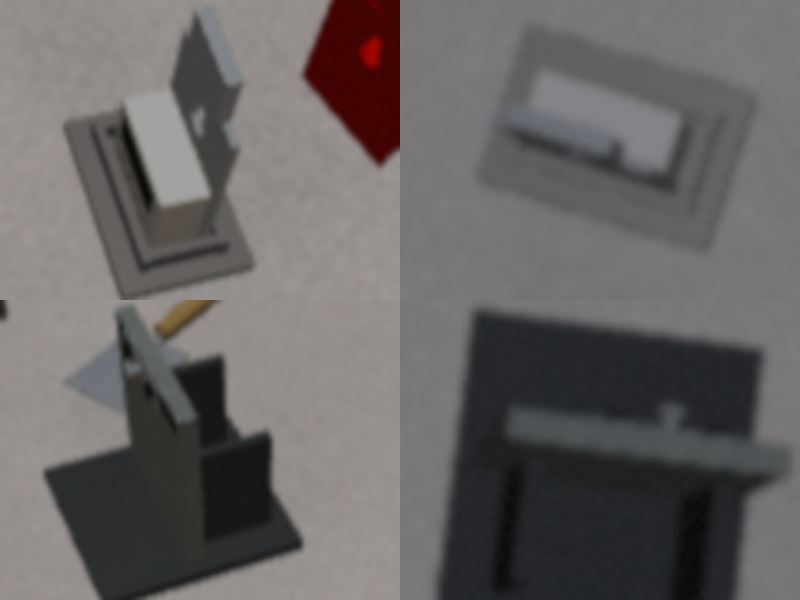

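The upper crops confirm it: the white box with a grey plate and tab, standing in the grey cradle, display away from the robot. The lower crops show the stand panel, with the stud at the top view's (380,228).

```bash
cat >> h.py <<'E'
def ray(c,u,v,z):
    p=P(c);M=R.from_quat(p['orientation']).as_matrix()
    d=M@np.array([(u-p['cx'])/p['fx'],-(v-p['cy'])/p['fy'],-1]);return p['eye']+d*(z-p['eye'][2])/d[2]
E
python3 - <<'E'
from h import *
T=lambda x,y,ox,oy,z:ray('top',ox+x/5,oy+y/5,z).round(4)
print('panel top front L,R',T(108,108,326,206,.152),T(390,145,326,206,.152))
print('foot corners',T(75,10,326,206,.012),T(362,50,326,206,.012))
S=lambda x,y,ox,oy,z:ray('scene',ox+x*.3,oy+y*.3,z).round(4)
print('panel scene top front, far/near',S(120,12,190,95,.152),S(190,122,190,95,.152))
print('stud top',T(272,108,326,206,.140),'scene',S(132,67,190,95,.140))
c=[T(x,y,174,213,.022) for x,y in((130,22),(355,95),(310,250),(78,180))];print('cradle',c,np.mean(c,0))
d=[S(x,y,280,214,z) for x,y,z in((65,122,.022),(253,268,.022),(122,298,.022))];print('cradle sc',d)
print('tab top sc',S(200,10,280,214,.168),S(240,82,280,214,.168))
# refine with nets, repeated
for n in('meter_tab','meter_hole','groove_mark','stand','cradle','meter_slot_end'):
  L={'scene':[],'top':[]}
  for k in range(3):
    for cm in L:
      cams.snapshot(cm)
      for q in models.place_of(cm,n):
        p=np.array(q['position']);
        if (p[1]<-.1 if n in('stand','groove_mark') else np.hypot(*(p[:2]-[.495,.172]))<.04): L[cm].append(p);break
  for cm in L: print(n,cm,len(L[cm]),np.mean(L[cm],0).round(4) if L[cm] else '')
E
```

```text
panel top front L,R [ 0.5272 -0.1517  0.152 ] [ 0.511  -0.2795  0.152 ]
foot corners [ 0.5967 -0.1528  0.012 ] [ 0.5767 -0.2992  0.012 ]
panel scene top front, far/near [ 0.5101 -0.2702  0.152 ] [ 0.5224 -0.1453  0.152 ]
stud top [ 0.5293 -0.2286  0.14  ] scene [ 0.5242 -0.2266  0.14  ]
cradle [array([0.5685, 0.2087, 0.022 ]), array([0.5316, 0.0927, 0.022 ]), array([0.4528, 0.114 , 0.022 ]), array([0.4873, 0.2326, 0.022 ])] [0.51005 0.162   0.022  ]
cradle sc [array([0.5401, 0.1047, 0.022 ]), array([0.4996, 0.2445, 0.022 ]), array([0.5767, 0.22  , 0.022 ])]
tab top sc [0.495  0.1505 0.168 ] [0.5048 0.1976 0.168 ]
meter_tab scene 2 [0.5016 0.1709 0.1482]
meter_tab top 3 [0.5006 0.1686 0.147 ]
meter_hole scene 3 [0.4906 0.1748 0.0868]
meter_hole top 2 [0.4972 0.1714 0.0863]
groove_mark scene 2 [ 0.5154 -0.2374  0.1269]
groove_mark top 3 [ 0.5196 -0.2356  0.1252]
stand scene 3 [ 0.5216 -0.2157 -0.0006]
stand top 3 [ 0.5193 -0.2136 -0.001 ]
cradle scene 3 [4.931e-01 1.718e-01 1.000e-04]
cradle top 3 [0.4947 0.1745 0.0006]
meter_slot_end scene 3 [0.4922 0.174  0.0987]
meter_slot_end top 3 [0.4948 0.1759 0.1022]
```

Request:
jog_arm:
  turn:
    - [0,0,0.18]
    - [0,0,0.36]
    - [0,0,0.54]
    - [0,0,0.72]
    - [0,0,0.9]
    - [0,0,1.08]
    - [0,0,1.26]
    - [0,0,1.434]
    - [0,0,1.434]
    - [0,0,1.434]
    - [0,0,1.434]
    - [0,0,1.434]
  translation:
    - [-0.038,-0.026,0]
    - [-0.076,-0.052,0]
    - [-0.115,-0.078,0]
    - [-0.153,-0.104,0]
    - [-0.191,-0.13,0]
    - [-0.229,-0.156,0]
    - [-0.267,-0.182,0]
    - [-0.306,-0.208,0]
    - [-0.344,-0.234,0]
    - [-0.382,-0.26,0]
    - [-0.382,-0.26,0]
    - [-0.382,-0.26,0]
  grip: [0,0,0,0,0,0,0,0,0,0,0,0]

```text
clock: 6.4
tool_pos: [0.4997, 0.1715, 0.2577]
eef_rot: [0.804, 0.595, 0.0, -0.001]
contact_force: [0.1, 1.8, 0.6]
opening: 0.997
finger_force: 0.0
```

Request:
jog_arm:
  turn:
    - [0,0,0]
    - [0,0,0]
    - [0,0,0]
    - [0,0,0]
    - [0,0,0]
    - [0,0,0]
    - [0,0,0]
    - [0,0,0]
    - [0,0,0]
    - [0,0,0]
    - [0,0,0]
    - [0,0,0]
  translation:
    - [0,0,0.03]
    - [0,0,0.06]
    - [0,0,0.09]
    - [0,0,0.1107]
    - [0,0,0.1107]
    - [0,0,0.1107]
    - [0,0,0.1107]
    - [0,0,0.1107]
    - [0,0,0.1107]
    - [0,0,0.1107]
    - [0,0,0.1107]
    - [0,0,0.1107]
  grip: [0,0,0,0,0,1,1,1,1,1,1,1]
  force: 10

```text
clock: 7.9
tool_pos: [0.5, 0.1707, 0.147]
eef_rot: [0.804, 0.595, 0.0, -0.0]
contact_force: [-0.1, -0.7, -0.9]
opening: 0.232
finger_force: 0.0
```

Request:
jog_arm:
  turn:
    - [0,0,0]
    - [0,0,0]
    - [0,0,0]
    - [0,0,0]
    - [0,0,0]
    - [0,0,0]
  translation:
    - [0,0,0]
    - [0,0,0]
    - [0,0,0]
    - [0,0,0]
    - [0,0,0]
    - [0,0,0]
  grip: [1,1,1,1,1,1]
  force: 10

```text
clock: 8.65
tool_pos: [0.4999, 0.1706, 0.1469]
eef_rot: [0.804, 0.595, -0.0, -0.0]
contact_force: [0.5, 0.7, -3.4]
opening: 0.112
finger_force: 10.0
```

Request:
jog_arm:
  turn:
    - [0,0,0]
    - [0,0,0]
    - [0,0,0]
    - [0,0,0]
    - [0,0,0]
    - [0,0,0]
    - [0,0,0]
    - [0,0,-0.04]
    - [0,0,-0.08]
    - [0,0,-0.12]
    - [0,0,-0.169]
    - [0,0,-0.169]
    - [0,0,-0.169]
    - [0,0,-0.169]
    - [0,0,-0.169]
    - [0,0,-0.169]
    - [0,0,-0.169]
    - [0,0,-0.169]
  translation:
    - [0,0,0]
    - [0,0,0]
    - [0,0,-0.02]
    - [0,0,-0.05]
    - [0,0,-0.09]
    - [0,0,-0.13]
    - [0,0,-0.153]
    - [-0.04,0.019,-0.153]
    - [-0.08,0.038,-0.153]
    - [-0.12,0.057,-0.153]
    - [-0.16,0.076,-0.153]
    - [-0.2,0.095,-0.153]
    - [-0.24,0.114,-0.153]
    - [-0.28,0.133,-0.153]
    - [-0.32,0.152,-0.153]
    - [-0.35,0.167,-0.153]
    - [-0.367,0.175,-0.153]
    - [-0.367,0.175,-0.153]
  grip: [1,1,1,1,1,1,1,1,1,1,1,1,1,1,1,1,1,1]
  force: 55

```text
clock: 10.9
tool_pos: [0.5595, -0.2324, 0.2996]
eef_rot: [0.752, 0.66, -0.0, -0.0]
contact_force: [0.2, 0.8, -4.1]
opening: 0.108
finger_force: 55.0
```

Run:
```python
from h import *
s=save('scene','s1.png');t=save('top','t1.png')
c=lambda im,x,y,w,h:cv2.resize(im[y:y+h,x:x+w,::-1],(400,600),interpolation=cv2.INTER_CUBIC)
cv2.imwrite('pics/c1.png',np.hstack([c(s,190,60,100,150),c(t,330,150,80,120)]))
st=r.get_state();print(st['clock'],st['tool_pos'],st['eef_rot'],st['contact_force'],st['q'])
```

```text
11.0 [ 0.55996223 -0.22937388  0.29968339] [ 7.50261736e-01  6.61139912e-01  4.59996951e-04 -1.06417991e-03] [-0.36195028 -0.04091864 -3.65655672] [ 0.25082871  0.61548021  0.11023291  1.58514699 -0.08061117  0.94679155
  0.26209284]
```

View pics/c1.png

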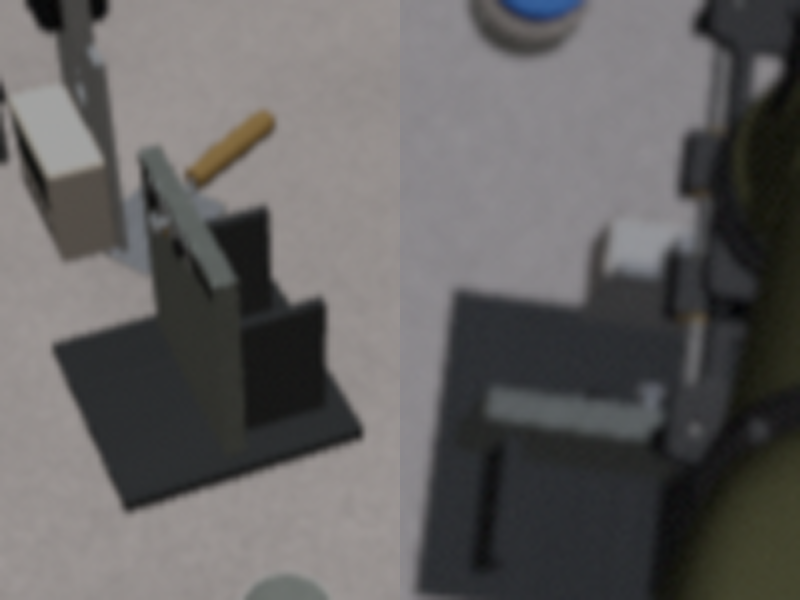

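Request:
jog_arm:
  turn:
    - [0,0,0]
    - [0,0,0]
    - [0,0,0]
    - [0,0,0]
    - [0,0,0]
  translation:
    - [0,0,0.03]
    - [0,0,0.06]
    - [0,0,0.0997]
    - [0,0,0.0997]
    - [0,0,0.0997]
  grip: [1,1,1,1,1]

```text
clock: 11.62
tool_pos: [0.5611, -0.2307, 0.2016]
eef_rot: [0.75, 0.661, 0.001, 0.001]
contact_force: [1.1, -0.4, -3.1]
opening: 0.111
finger_force: 55.0
```

Run:
```python
from h import *
s=save('scene','s2.png')
for i in range(3):
  st=r.get_state();print(st['clock'],st['tool_pos'],st['eef_rot'],st['contact_force']);cams.snapshot('scene')
for n in('meter_tab','meter_hole','meter_slot_end','groove_mark'):
  for k in range(2):
    cams.snapshot('scene'); print(n,[(np.round(d['position'],4),round(d['p'],2)) for d in models.place_of('scene',n) if d['position'][1]<-.1])
c=s[60:172,180:292,::-1]; c=cv2.resize(s[90:150,190:270,::-1],(800,600),interpolation=cv2.INTER_CUBIC)
cv2.imwrite('pics/c2.png',c)
```

```text
11.675 [ 0.56134019 -0.23116022  0.20215847] [0.75055893 0.66080138 0.00098347 0.00136006] [ 1.06103053  0.21262379 -2.68395354]
11.725 [ 0.56133197 -0.23144864  0.20225585] [0.7506478  0.66069996 0.00101972 0.0015498 ] [ 0.35712843  0.14515823 -3.24996802]
11.775 [ 0.56113207 -0.23160728  0.20213573] [0.75076609 0.66056588 0.00092331 0.001464  ] [-0.23096601 -0.80817689 -3.23856269]
meter_tab [(array([ 0.5619, -0.2332,  0.2063]), 0.92)]
meter_tab [(array([ 0.5608, -0.2316,  0.2061]), 0.72)]
meter_hole [(array([ 0.5537, -0.2296,  0.1411]), 0.88)]
meter_hole [(array([ 0.5539, -0.2295,  0.1408]), 0.64), (array([ 0.5612, -0.2326,  0.2063]), 0.27)]
meter_slot_end [(array([ 0.5531, -0.2291,  0.1584]), 0.59), (array([ 0.753 , -0.1885, -0.0019]), 0.22)]
meter_slot_end [(array([ 0.5548, -0.2299,  0.1591]), 0.56)]
groove_mark []
groove_mark [(array([ 0.5155, -0.236 ,  0.1284]), 0.75)]
```

View pics/c2.png

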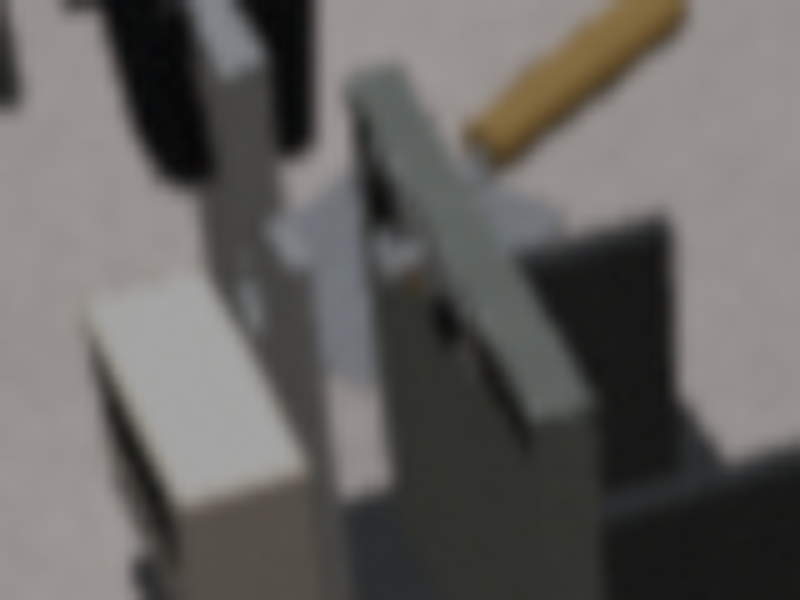

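```bash
cat >> h.py <<'E'
n=np.array([.992,-.127,0]);n/=np.linalg.norm(n);tt=np.array([-n[1],n[0],0])
def rayn(c,u,v,d):
    p=P(c);M=R.from_quat(p['orientation']).as_matrix()
    k=M@np.array([(u-p['cx'])/p['fx'],-(v-p['cy'])/p['fy'],-1]);X=p['eye']+k*(d-n@p['eye'])/(n@k);return X
nt=lambda X:np.round([n@X,tt@X,X[2]],4)
E
python3 - <<'E'
from h import *
st=r.get_state();print(st['tool_pos'],nt(st['tool_pos']),st['eef_rot'])
f=lambda x,y:(190+x/10-.45,90+y/10-.45)
for d in(.539,.541,.543):
  print('face',d,'stud',nt(rayn('scene',*f(392,256),d+.012)),'padF',nt(rayn('scene',*f(378,200),d+.005)),'padN',nt(rayn('scene',*f(447,322),d+.005)),'mark',nt(rayn('scene',*f(413,283),d)))
print('panel',[nt(ray('scene',*f(x,y),.152)) for x,y in((350,92),(533,420),(595,400))])
for nm,x,y in(('b+',305,468),('f+',180,505),('f-',88,322),('b-',190,282)): print(nm,nt(ray('scene',*f(x,y),.1232)))
E
```

```text
[ 0.55995076 -0.23148987  0.20026288] [ 0.5848 -0.1585  0.2003] [ 7.50893693e-01  6.60423091e-01  1.29770246e-05 -5.62613881e-05]
face 0.539 stud [ 0.551  -0.1574  0.1412] padF [ 0.544  -0.1886  0.1318] padN [ 0.544  -0.1418  0.1315] mark [ 0.539  -0.1833  0.1092]
face 0.541 stud [ 0.553  -0.1504  0.1472] padF [ 0.546  -0.1816  0.1377] padN [ 0.546  -0.1353  0.1374] mark [ 0.541  -0.1765  0.1151]
face 0.543 stud [ 0.555  -0.1435  0.1531] padF [ 0.548  -0.1746  0.1435] padN [ 0.548  -0.1287  0.1432] mark [ 0.543  -0.1697  0.121 ]
panel [array([ 0.5436, -0.204 ,  0.152 ]), array([ 0.5449, -0.0815,  0.152 ]), array([ 0.5301, -0.0821,  0.152 ])]
b+ [ 0.5881 -0.1173  0.1232]
f+ [ 0.6178 -0.117   0.1232]
f- [ 0.6184 -0.1841  0.1232]
b- [ 0.592  -0.1883  0.1232]
```

Run:
```python
from h import *
from scipy.optimize import least_squares
st=r.get_state();p0=st['tool_pos']
p0=np.array([.5612,-.2314,.2022]) # at the time of the picture
y=R.from_quat([.7507,.6606,.001,.0014]).as_matrix()
X=y[:,1];Y=y[:,0];Z=-y[:,2]
g=lambda q:p0+X*(q[0]-.005)+Y*q[1]+Z*(q[2]-.139)
f=lambda uv:((np.array(uv)-[190,90])*10+4.5).round(0).tolist()
pts={'b+':(.005,.038,.06),'f+':(.037,.038,.06),'f-':(.037,-.038,.06),'b-':(.005,-.038,.06),'tabtop f':(.010,.025,.16),'tabtop b':(0,.025,.16),'hole':(0.005,0,.079),'slot':(0.005,0,.095+.0045),'pl+':(.005,.04,.1),'pl+b':(0,.04,.1)}
for k,v in pts.items(): print(k,f(proj('scene',g(v))[0]))
print('stud, pads, panel corners')
w=lambda a,b,c:n*a+tt*b+np.array([0,0,c])
for k,v in {'stud':(.553,-.158,.14),'padF':(.546,-.181,.14),'padN':(.546,-.135,.14),'mark':(.541,-.1687,.126),'pF':(.541,-.2128,.152),'pN':(.541,-.0828,.152),'pFb':(.527,-.2128,.152),'pNb':(.527,-.0828,.152)}.items(): print(k,f(proj('scene',w(*v))[0]))
```

```text
b+ [308.0, 458.0]
f+ [173.0, 496.0]
f- [73.0, 290.0]
b- [202.0, 255.0]
tabtop f [218.0, 64.0]
tabtop b [264.0, 53.0]
hole [245.0, 290.0]
slot [235.0, 218.0]
pl+ [293.0, 326.0]
pl+b [315.0, 320.0]
stud, pads, panel corners
stud [383.0, 261.0]
padF [378.0, 194.0]
padN [447.0, 314.0]
mark [421.0, 267.0]
pF [348.0, 68.0]
pN [548.0, 411.0]
pFb [404.0, 53.0]
pNb [607.0, 394.0]
```

Request:
jog_arm:
  turn:
    - [0,0,0]
    - [0,0,0]
    - [0,0,0]
    - [0,0,0]
    - [0,0,0]
    - [0,0,0]
    - [0,0,0]
  translation:
    - [-0.0005,-0.01,0.0003]
    - [-0.0005,-0.02,0.0003]
    - [-0.0005,-0.024,0.0003]
    - [-0.0005,-0.026,0.0003]
    - [-0.0005,-0.027,0.0003]
    - [-0.0005,-0.028,0.0003]
    - [-0.0005,-0.028,0.0003]
  grip: [1,1,1,1,1,1,1]

```text
clock: 13.5
tool_pos: [0.5322, -0.2284, 0.2]
eef_rot: [0.751, 0.66, 0.0, 0.0]
contact_force: [0.1, 0.4, -4.1]
opening: 0.107
finger_force: 55.0
```

```bash
cat > st.py <<'E'
from h import *
F=[]
for i in range(4):
  cams.snapshot('scene');st=r.get_state();F.append(np.r_[nt(st['tool_pos']),n@st['contact_force'],tt@st['contact_force'],st['contact_force'][2]])
print(st['clock'],np.round(F,4)[[0,-1]],np.mean(F,0).round(4),st['eef_rot'].round(4),st['moment'].round(3))
E
python3 st.py
```

```text
13.7 [[ 0.557  -0.1589  0.2    -0.4458 -0.3125 -3.8099]
 [ 0.557  -0.159   0.2     0.1533  0.1199 -4.2286]] [ 0.557  -0.159   0.2    -0.1309 -0.0965 -3.9227] [7.508e-01 6.605e-01 1.000e-04 0.000e+00] [-0.054  0.084  0.035]
```

Request:
jog_arm:
  turn:
    - [0,0,0]
    - [0,0,0]
    - [0,0,0]
    - [0,0,0]
    - [0,0,0]
  translation:
    - [0,-0.001,0]
    - [0,-0.002,0]
    - [0,-0.003,0]
    - [0,-0.003,0]
    - [0,-0.003,0]
  grip: [1,1,1,1,1]

```text
clock: 14.32
tool_pos: [0.5292, -0.228, 0.2]
eef_rot: [0.751, 0.66, 0.0, 0.0]
contact_force: [-0.3, 0.3, -3.1]
opening: 0.108
finger_force: 55.0
```

```bash
python3 st.py
```

```text
14.525 [[ 0.5539 -0.159   0.2    -0.4643  1.0355 -3.2959]
 [ 0.5539 -0.159   0.2    -0.0057  0.0378 -3.4016]] [ 0.5539 -0.159   0.2    -0.059   0.687  -3.1156] [7.509e-01 6.604e-01 1.000e-04 0.000e+00] [-0.051  0.08   0.031]
```

Request:
jog_arm:
  turn:
    - [0,0,0]
    - [0,0,0]
    - [0,0,0]
    - [0,0,0]
    - [0,0,0]
  translation:
    - [0,-0.001,0]
    - [0,-0.002,0]
    - [0,-0.003,0]
    - [0,-0.003,0]
    - [0,-0.003,0]
  grip: [1,1,1,1,1]

```text
clock: 15.15
tool_pos: [0.5269, -0.2277, 0.2002]
eef_rot: [0.751, 0.66, 0.001, 0.001]
contact_force: [3.0, 0.5, -4.3]
opening: 0.104
finger_force: 55.0
```

```bash
python3 st.py
```

```text
15.35 [[ 0.5515 -0.1589  0.2002  3.0162  0.3461 -3.769 ]
 [ 0.5512 -0.159   0.2002  3.677  -0.2995 -3.3278]] [ 0.5514 -0.159   0.2002  3.6629  0.2266 -3.542 ] [7.509e-01 6.605e-01 3.000e-04 4.000e-04] [-0.068 -0.907 -0.091]
```

Request:
jog_arm:
  turn:
    - [0,0,0]
    - [0,0,0]
    - [0,0,0]
    - [0,0,0]
  translation:
    - [0,-0.0005,0]
    - [0,-0.001,0]
    - [0,-0.001,0]
    - [0,-0.001,0]
  grip: [1,1,1,1]

```text
clock: 15.85
tool_pos: [0.5254, -0.2276, 0.2001]
eef_rot: [0.751, 0.66, 0.0, 0.0]
contact_force: [4.3, 0.4, -2.3]
opening: 0.111
finger_force: 55.0
```

```bash
python3 st.py
```

```text
16.05 [[ 0.5501 -0.159   0.2001  4.9261  0.0528 -2.8271]
 [ 0.55   -0.159   0.2001  3.9168  0.5299 -2.3763]] [ 0.55   -0.159   0.2001  4.6184  0.4148 -2.4532] [7.509e-01 6.604e-01 1.000e-04 1.000e-04] [-0.139 -1.001 -0.109]
```

Request:
jog_arm:
  turn:
    - [0,0,0]
    - [0,0,0]
    - [0,0,0]
    - [0,0,0]
  translation:
    - [0,-0.0005,0]
    - [0,-0.001,0]
    - [0,-0.0015,0]
    - [0,-0.0015,0]
  grip: [1,1,1,1]

```text
clock: 16.55
tool_pos: [0.5238, -0.2274, 0.2001]
eef_rot: [0.751, 0.66, 0.0, 0.0]
contact_force: [4.0, -0.5, -1.6]
opening: 0.111
finger_force: 55.0
```

```bash
python3 st.py
```

```text
16.75 [[ 0.5485 -0.159   0.2     5.1697  0.8705 -2.7217]
 [ 0.5485 -0.159   0.2001  4.7525  0.5249 -2.0464]] [ 0.5485 -0.159   0.2     5.0496  0.4249 -2.2062] [7.509e-01 6.604e-01 1.000e-04 1.000e-04] [-0.146 -1.156 -0.085]
```

Request:
jog_arm:
  turn:
    - [0,0,0]
    - [0,0,0]
    - [0,0,0]
    - [0,0,0]
  translation:
    - [0,-0.0005,0]
    - [0,-0.0008,0]
    - [0,-0.0008,0]
    - [0,-0.0008,0]
  grip: [1,1,1,1]

```text
clock: 17.25
tool_pos: [0.5236, -0.2273, 0.2001]
eef_rot: [0.751, 0.66, 0.0, 0.001]
contact_force: [5.9, -0.9, -3.2]
opening: 0.108
finger_force: 55.0
```

```bash
python3 st.py
python3 - <<'E'
from h import *
s=save('scene','s3.png')
cv2.imwrite('pics/c3.png',cv2.resize(s[90:150,190:270,::-1],(800,600),interpolation=cv2.INTER_CUBIC))
E
```

```text
17.45 [[ 0.5482 -0.159   0.2001  6.0443 -0.8781 -1.5927]
 [ 0.5482 -0.159   0.2001  6.0502 -0.1802 -1.7458]] [ 0.5482 -0.159   0.2001  6.0008 -0.1487 -2.1033] [7.508e-01 6.605e-01 4.000e-04 6.000e-04] [-0.184 -1.414 -0.076]
```

View pics/c3.png

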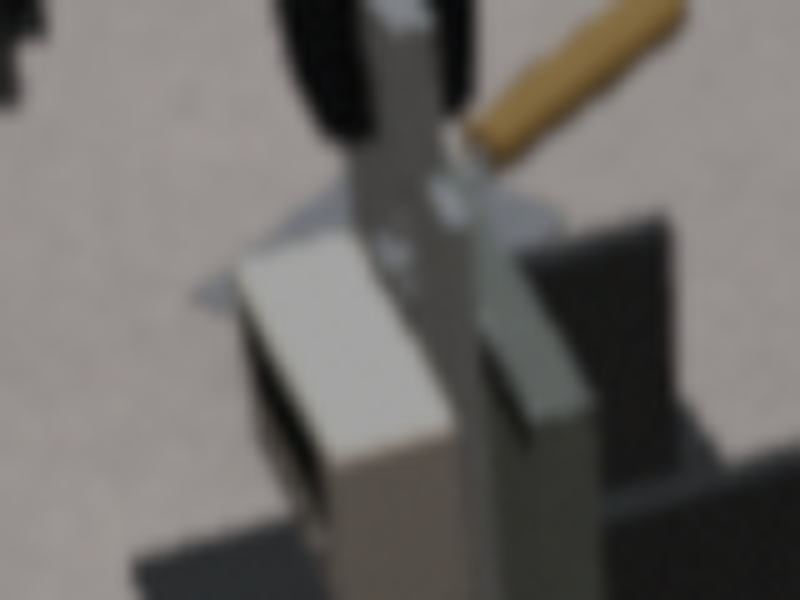

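Request:
jog_arm:
  turn:
    - [0,0,0]
    - [0,0,0]
    - [0,0,0]
    - [0,0,0]
    - [0,0,0]
    - [0,0,0]
  translation:
    - [0,0.0004,0.0015]
    - [0,0.0004,0.003]
    - [0,0.0004,0.005]
    - [0,0.0004,0.007]
    - [0,0.0004,0.007]
    - [0,0.0004,0.007]
  grip: [1,1,1,1,1,1]

```text
clock: 18.25
tool_pos: [0.5237, -0.2275, 0.1929]
eef_rot: [0.751, 0.66, 0.0, 0.0]
contact_force: [4.9, -0.7, -3.3]
opening: 0.106
finger_force: 55.0
```

```bash
python3 st.py
```

```text
18.45 [[ 0.5483 -0.1592  0.1929  5.9746  0.1026 -3.0848]
 [ 0.5483 -0.1591  0.193   4.6289 -0.0132 -2.1965]] [ 0.5483 -0.1591  0.193   5.2607  0.0064 -2.6977] [7.509e-01 6.605e-01 2.000e-04 4.000e-04] [-0.245 -1.279 -0.084]
```

Sliding freely. On down to just short of home.

Request:
jog_arm:
  turn:
    - [0,0,0]
    - [0,0,0]
    - [0,0,0]
    - [0,0,0]
    - [0,0,0]
    - [0,0,0]
    - [0,0,0]
  translation:
    - [0,0,0.002]
    - [0,0,0.004]
    - [0,0,0.006]
    - [0,0,0.0075]
    - [0,0,0.0085]
    - [0,0,0.0085]
    - [0,0,0.0085]
  grip: [1,1,1,1,1,1,1]

```text
clock: 19.32
tool_pos: [0.5238, -0.2275, 0.1846]
eef_rot: [0.751, 0.66, 0.0, 0.0]
contact_force: [5.9, -1.6, -3.0]
opening: 0.111
finger_force: 55.0
```

```bash
python3 st.py
```

```text
19.525 [[ 0.5484 -0.1592  0.1846  6.3822 -0.4817 -1.7506]
 [ 0.5484 -0.1592  0.1846  5.8612 -0.3772 -2.5465]] [ 0.5484 -0.1592  0.1846  5.897  -0.5131 -2.2065] [7.509e-01 6.604e-01 2.000e-04 5.000e-04] [-0.281 -1.259 -0.096]
```

Request:
jog_arm:
  turn:
    - [0,0,0]
    - [0,0,0]
    - [0,0,0]
    - [0,0,0]
    - [0,0,0]
  translation:
    - [0,0,0.0005]
    - [0,0,0.001]
    - [0,0,0.0014]
    - [0,0,0.0014]
    - [0,0,0.0014]
  grip: [1,1,1,1,1]

```text
clock: 20.15
tool_pos: [0.5237, -0.2276, 0.1835]
eef_rot: [0.751, 0.66, 0.0, 0.001]
contact_force: [5.7, -0.1, 0.3]
opening: 0.107
finger_force: 55.0
```

```bash
python3 st.py
```

```text
20.35 [[ 0.5484 -0.1592  0.1835  5.8159  0.7896  0.519 ]
 [ 0.5484 -0.1592  0.1835  4.7709  0.0545  1.3205]] [ 0.5484 -0.1592  0.1835  4.9815  0.5218  0.6304] [7.509e-01 6.604e-01 3.000e-04 6.000e-04] [-0.167 -1.106 -0.111]
```

Request:
jog_arm:
  turn:
    - [0,0,0]
    - [0,0,0]
    - [0,0,0]
    - [0,0,0]
    - [0,0,0]
  translation:
    - [0,0,0.0005]
    - [0,0,0.001]
    - [0,0,0.0015]
    - [0,0,0.0015]
    - [0,0,0.0015]
  grip: [1,1,1,1,1]

```text
clock: 20.98
tool_pos: [0.5239, -0.2276, 0.183]
eef_rot: [0.751, 0.66, 0.001, 0.001]
contact_force: [4.0, 0.0, 9.9]
opening: 0.109
finger_force: 55.0
```

```bash
python3 st.py
```

```text
21.175 [[ 0.5485 -0.1592  0.183   3.2303  0.3239 10.0105]
 [ 0.5485 -0.1593  0.183   3.5385  0.3694  9.8901]] [ 0.5485 -0.1592  0.183   3.3114  0.5982  9.9195] [7.509e-01 6.604e-01 5.000e-04 9.000e-04] [ 0.036 -0.677 -0.074]
```

Request:
jog_arm:
  turn:
    - [0,0,0]
    - [0,0,0]
    - [0,0,0]
    - [0,0,0]
    - [0,0,0]
    - [0,0,0]
  translation:
    - [0,0.0006,-0.0004]
    - [0,0.0012,-0.0008]
    - [0,0.0018,-0.001]
    - [0,0.0023,-0.001]
    - [0,0.0023,-0.001]
    - [0,0.0023,-0.001]
  grip: [1,1,1,1,1,1]

```text
clock: 21.92
tool_pos: [0.5242, -0.2277, 0.1831]
eef_rot: [0.751, 0.66, -0.001, -0.001]
contact_force: [1.2, -0.5, 7.1]
opening: 0.109
finger_force: 55.0
```

```bash
python3 st.py
```

```text
22.125 [[ 0.5489 -0.1592  0.1831  1.0368 -0.9458  7.3894]
 [ 0.5489 -0.1593  0.1831  1.3958 -0.0507  6.2967]] [ 0.5489 -0.1592  0.1831  1.4775  0.0301  6.5998] [ 0.751   0.6603 -0.0008 -0.0009] [-0.007 -0.235 -0.055]
```

Request:
jog_arm:
  turn:
    - [0,0,0]
    - [0,0,0]
    - [0,0,0]
    - [0,0,0]
    - [0,0,0]
    - [0,0,0]
    - [0,0,0]
    - [0,0,0]
  translation:
    - [0,-0.001,0]
    - [0,-0.0015,0]
    - [0,-0.0015,0]
    - [0,-0.0015,0]
    - [0,-0.0015,0]
    - [0,-0.0015,0]
    - [0,-0.0015,0]
    - [0,-0.0015,0]
  grip: [1,1,0.6,0.6,0.6,0.6,0.6,0.6]

```text
clock: 23.12
tool_pos: [0.524, -0.2273, 0.1825]
eef_rot: [0.751, 0.66, -0.0, -0.0]
contact_force: [0.1, 0.9, 0.1]
opening: 0.401
finger_force: 0.0
```

Request:
jog_arm:
  turn:
    - [0,0,0]
    - [0,0,0]
    - [0,0,0]
    - [0,0,0]
    - [0,0,0]
    - [0,0,0]
    - [0,0,0]
  translation:
    - [0,0,-0.01]
    - [0,0,-0.03]
    - [0,0,-0.06]
    - [0,0,-0.1]
    - [-0.03,0,-0.13]
    - [-0.06,0,-0.13]
    - [-0.06,0,-0.13]
  grip: [0.6,0.6,0.6,0.6,0.6,0.6,0.6]

```text
clock: 24.0
tool_pos: [0.5154, -0.2898, 0.3136]
eef_rot: [0.752, 0.659, -0.0, 0.001]
contact_force: [-0.7, 0.1, -0.4]
opening: 0.4
finger_force: 0.0
```

```bash
python3 st.py
python3 - <<'E'
from h import *
s=save('scene','s4.png')
cv2.imwrite('pics/c4.png',cv2.resize(s[80:170,180:300,::-1],(800,600),interpolation=cv2.INTER_CUBIC))
for m in('meter','meter_slot_end','meter_tab','stand','beaker_rim','reagent','jar','dish','pot'):
  print(m,[np.round(d['position'],3).tolist() for d in models.place_of('scene',m)[:3]])
E
```

```text
24.2 [[ 0.5483 -0.2196  0.313   0.2593  1.203   0.1277]
 [ 0.5488 -0.2172  0.3124  0.0924  0.2277 -0.3829]] [ 0.5486 -0.2181  0.3126  0.2135  0.5096  0.0282] [ 7.502e-01  6.612e-01  4.000e-04 -7.000e-04] [-0.056  0.056  0.01 ]
meter [[0.516, -0.223, 0.048], [0.378, 0.188, -0.003], [0.367, 0.292, -0.001]]
meter_slot_end [[0.52, -0.225, 0.141], [0.376, 0.183, 0.096], [0.366, 0.294, 0.096]]
meter_tab [[0.363, 0.297, 0.139], [0.373, 0.182, 0.14], [0.517, -0.225, 0.121]]
stand [[0.521, -0.217, -0.003]]
beaker_rim [[0.572, 0.002, 0.058]]
reagent [[0.765, 0.097, 0.0]]
jar [[0.751, -0.191, -0.001], [0.735, 0.238, -0.0]]
dish [[0.441, 0.003, 0.003]]
pot [[0.733, 0.235, -0.002]]
```

View pics/c4.png

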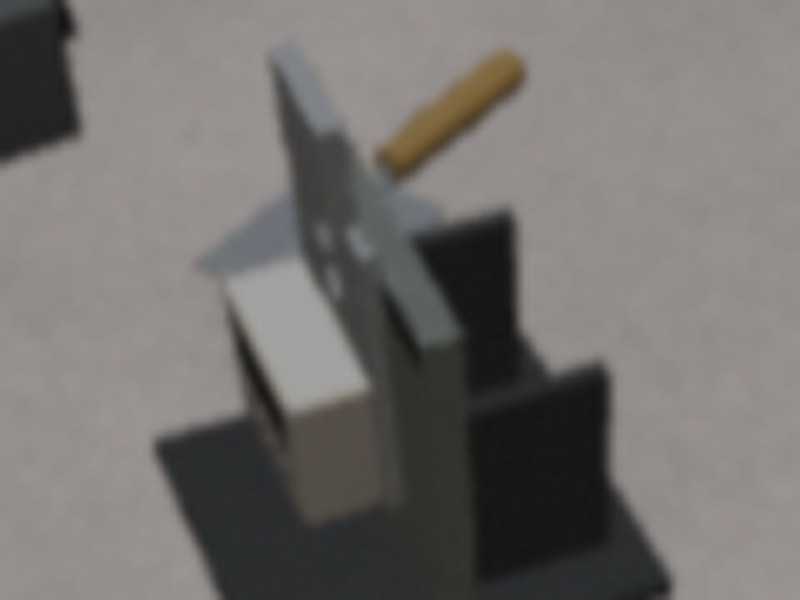

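The picture shows the meter hanging flat on the panel. The stud head sits in the slot at crop (322,235), above the empty hole at (333,283), and the gripper is clear.

```bash
python3 -c "
from plant import r
print(r.finish_job())"
```

```text
the job is handed in; nothing more can be done
None
```

The meter hangs on the stand, slid down to a firm stop with the stud's head in the slot; the gripper is clear, the measured force at the wrist stayed around 10 N, the glassware, bottles and pot stand where they were, and the job is handed in at about 25 s.

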